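# Fish a dropped spacer ring out from between two bench instruments

## Task

A steel spacer ring has dropped into the narrow gap between the two grey instruments. Take the bent hook from its stand and, with the hook only and a light touch (never leaning on the instruments, their base plate or the ring), rake the ring out until it lies flat and wholly clear of the gap on the front ledge of the base plate; then hang the hook back in its stand as it was. Leave everything else where it stands.

Things in the scene. Friction and masses are not known exactly. Their poses are not given: they have to be found in the camera images.
- housing: Two grey instrument cases on a bare steel base plate (fixed). Origin: on the table, mid-gap, in the plane of the case fronts; +x runs into the gap. Plate: x -100 to 125, y -78 to 78 mm, top at z = 3 mm; x < 0 is the front ledge. Cases: x 0 to 120 mm, 72 mm tall, each 58 mm wide; the gap is 36 mm wide (y -18 to 18 mm), open in front.
- gap_back (a point): Middle of the gap's floor at the inner face of its back wall, 120 mm behind the case fronts, on top of the plate (z = 3 mm over the table). Axes as the housing. A bridge plate roofs the rear 64 mm of the gap: underside 62 mm, top 72 mm above the table; in front of it the gap is open on top.
- spacer: Loose dark steel spacer ring, outer diameter 30, hole 16, height 5 mm, about 30 g, lying flat on the plate in the gap, under the bridge; its centre starts 65 to 90 mm behind the case fronts. Origin: centre of its underside; z is the ring's axis.
- hook: Loose hook tool, 0.14 kg, hanging upright. Origin: centre of the underside of its 30 x 30 x 4 mm collar; z up. Above: black square handle 18 x 18 mm, z = 4 to 54 mm, to grip from above. Below: a 10 mm tube down to z = -50 mm; from it a 6 mm rod that bends square and runs along +x to a downturned blade. The rod is telescopic: its length is unmeasured.
- blade_mid (a point): Point of the handle's frame (70, 0, -100 mm) where the middle of the blade's bottom edge is at mid length. The real edge is up to 14 mm higher or lower, new each time, so feel for it, and press under 8 N; it stays unless forced by 30 N and gives on a spring, 3 N per mm up. Blade 5 mm thick (x), 14 mm wide (y), edge 12 mm below the rod's axis.
- stand: Dark steel hook stand (fixed). Origin: on the table below the hook's seat. Base 75 x 85 x 6 mm; two posts at x = -12, y = -34 and 34 mm carry a fork plate: x -22 to 18, y -38 to 38, top at z = 125 mm, with a slot 16 mm wide, open to +x, shut at x = -12 mm. The tube goes in the slot, the collar on the fork, the bent rod along the stand's +x, out of the open side.
- fork (a point): The hook's seat: point on the top of the fork, 125 mm above the stand's origin; the hook's origin lies here when it hangs. Axes as the stand.
- spool: Loose solder spool, 52 mm wide, 38 mm tall, a bystander. Origin: centre of its underside.
- tape: Loose roll of brown tape, 68 mm wide, 40 mm tall, a bystander. Origin: centre of its underside.

How it is judged:
By the outcome, as a careful person would: the job done as asked, in the order asked, and still so for the second after the job is handed in, with the robot touching nothing.
It also fails if it takes over 54 s, if anything falls off the work surface, if the arm or the gripper's body presses on something with over 40 N, if the wrist force passes 120 N, or if a joint passes its speed limit or range.

## Robot

A 6-joint arm with a two-finger parallel gripper is mounted at the origin on a cart in front of the work surface, level with it; the furniture and walls round the work are solid. World frame = base frame: x ahead of the robot, y to its left, z up, the work surface at z = 0. Lengths are in m, angles in rad, forces in N, time in s.
With the tool pointing down it reaches from about 0.15 to 0.775 m from the base axis. Payload 6.1 kg.
Tool frame: the origin (TCP) lies on the centre line of the jaws, within the pads' length; the fingertips stand 14 mm ahead of it and the grasp point (between the pads) lies 5 mm behind it (tcp_to_tips is the distance from the TCP to the fingertips, in m); z points along the fingers, y is the line along which they close (so a half turn about z gives the same grasp; the last joint's range is limited). The gripper opens to 85 mm and grips with 20 to 120 N. Pads are 22 mm wide; open, the fingers measure 114 mm over their backs; the gripper's body (76 mm by 85 mm) begins 54 mm behind the grasp point. The pads swing forward as they close: fully open they stand 13 mm farther back than shut.
Start: joints at [-1.181, 0.126, -0.04, 1.405, 0, 1.571], TCP at [0.199, -0.486, 0.245] pointing down, gripper open.
Joint ranges: [-2.72, 2.72], [-0.95, 1.95], [-1.27, 1.35], [-1.78, 2.02], [-1.46, 1.47], [-3.14, 3.14]. Speed limits (rad/s): [2.39, 2.39, 3.01, 3.14, 3.14, 3.14].

## Interface

Orientations are given as a rotation vector (axis times angle).
In Python, from rig import * gives the robot as it stands.
- The arm moves only by the tool send_rows, never from a script. Its arguments are lists of equal length, an entry for each row: "dp": the shift along the tool's x, y, z as a fraction of full scale, a list of three; "roll": the turn about the tool's z as a fraction of full scale. A call has 1 to 8 rows; each row is the pose to reach, as a shift and turn from the pose commanded when the call began, along the tool's axes at that moment; what a row does not reach only later rows make up. Full scale, the value 1, is 500 mm for a shift and 0.5 rad for a turn. A row lasts 1/12 s, in which the tool goes at most 41.7 mm and 7.16 degrees, less where a joint would pass 70% of its speed; a pose out of reach is approached as far as the arm can. A call with a number of a shift or a turn outside -1 to 1 is refused whole. A call with a gripper value outside its range is refused whole. "gripper" is the opening, from 0 (shut) to 1 (fully open), set as the call begins (left out, the last holds). The fingers move at their own pace and stop on an object; "force" is the grip in N (left out, the last holds). Time passes only in rows, so rows that repeat a pose let the fingers close. It gives the time, the measured TCP pose, the force, the opening and the grip force at its end, in the units of the state.
- state(): the state, without advancing time (a new reading comes with each control period).
- capture(name): name is "scene" or "side" or "wrist"; returns a dict with "image" (400x640x3 uint8, red, green, blue), "fx", "fy", "cx", "cy" (pixels), "R" (3x3) and "t" (3): a world point X has camera coordinates R X + t. Camera axes: x right, y down, z forward; pixel columns grow to the right and rows downward; lengths in m; the calibration is good to about 2 mm. A picture is of the moment at which its call begins. There is no depth.
- sign_off(): hands the job in; it is judged then, once.
Trained networks look in a picture, given as the dict that the camera call returned (one of the last four; its "shot" number tells which), for a name from the list of things; names that differ only in an ending like _2 or _b are one class to them, and where a whole thing is asked for, a point or a joint stands for the part that bears it (a point fixed in the world has none). Each returns a list of dicts, best first, with "score" (0 to 1); they miss things now and then, are a little off and sometimes report something else, mostly with a low value. They report only what shows in the picture. A call takes as long as a camera call.
- spot_in(picture, name): "box" ([centre column, centre row, width, height] in pixels, round what is visible of it).
- regions_of(picture, name): "pixels" (400x640 bool, what is visible of it) and "box" ([centre column, centre row, width, height] in pixels, round what is visible of it).
- tip_of(picture, name): "pixel" ([column, row] in pixels: a listed point, or the origin of a listed thing).
The state is a dict: "time_s": time; "qpos": joint angles; "joint_vel": joint speeds; "effort": joint torques, N m; "ee_pos": TCP position; "orientation": TCP orientation; "contact_force": force on the tool from outside, world axes, zero at the start; "wrist_torque": the same for the moment, N m; "grip_width": opening from 0.0 (shut) to 1.0 (fully open); "finger_force": force on a finger pad.
Only numpy, scipy, OpenCV 4.12 (cv2) and the standard library are available. Lean on these libraries where they do the work, as an engineer would, in place of code of your own. Each camera call takes 0.05 s, during which the arm holds its last target. There are 200 camera calls.

## Working session

There is one attempt and no reset: what is moved stays moved. The work goes in short steps, Python scripts to look and compute and a tool call to move; the robot and the scene stay as the last step left them, time stands still between calls to the robot, and variables do not carry over. Pictures are saved under pics/ and viewed, at most 10 in all, crops included, and the job is handed in when it is done.

Besides the shell and the picture viewer there is one more tool, called by a JSON object that holds its "method" and its "body". send_rows: Moves the arm, as the interface text tells. Its arguments: {"type":"object","properties":{"dp":{"type":"array"},"roll":{"type":"array"},"gripper":{"type":"number"},"force":{"type":"number"}},"required":["dp","roll"]}

```bash
mkdir -p pics; ls; python3 - <<'E'
from rig import *
import cv2,numpy as np
s=state();print(s)
for n in ["scene","side"]:
    p=capture(n);cv2.imwrite(f"pics/{n}0.png",p["image"][:,:,::-1])
    print(n,p["fx"],p["cx"],p["cy"],np.round(p["R"],3).tolist(),np.round(p["t"],3).tolist())
    for k in ["housing","gap_back","spacer","hook","blade_mid","stand","fork","spool","tape"]:
        print(k,[(np.round(d["pixel"],1).tolist(),round(d["score"],2)) for d in tip_of(p,k)[:2]],[(np.round(d["box"]).tolist(),round(d["score"],2)) for d in spot_in(p,k)[:1]])
print(state()["time_s"])
E
```

```text
pics
{'time_s': 0.0, 'qpos': array([-1.18099105e+00,  1.26371072e-01, -4.06090312e-02,  1.40539895e+00,
       -9.22306203e-06,  1.57080770e+00]), 'joint_vel': array([-0.00043142, -0.00081801,  0.00049892, -0.00190213,  0.00093041,
       -0.00055148]), 'effort': array([-6.46253029e-04, -4.35912037e+01,  3.52925527e+01,  1.73744367e-02,
       -6.08369010e-05,  8.45527296e-06]), 'ee_pos': array([ 0.19935498, -0.48525935,  0.24453267]), 'orientation': array([-3.08059322e+00, -6.08117559e-01,  4.95475342e-04]), 'contact_force': array([ 0.95905482,  0.02686795, -0.5422976 ]), 'wrist_torque': array([-0.03151624,  0.00485092,  0.03488084]), 'finger_force': 0.0, 'grip_width': 0.9988736969217373}
scene 429.5212528076571 317.5185159903268 196.2380144072137 [[-0.586, -0.81, -0.015], [-0.493, 0.371, -0.787], [0.643, -0.454, -0.617]] [0.244, 0.371, 0.885]
housing [([290.7, 220.6], 0.73)] [([290.0, 214.0, 80.0, 74.0], 0.91)]
gap_back [([263.8, 202.9], 0.86)] [([288.0, 211.0, 88.0, 72.0], 0.64)]
spacer [] []
hook [] []
blade_mid [([262.1, 199.5], 0.35)] [([288.0, 213.0, 84.0, 74.0], 0.2)]
stand [([390.5, 202.2], 0.57)] [([378.0, 187.0, 10.0, 36.0], 0.61)]
fork [([393.5, 167.4], 0.56)] [([377.0, 186.0, 11.0, 42.0], 0.57)]
spool [([366.0, 238.8], 0.81)] [([367.0, 235.0, 14.0, 21.0], 0.57)]
tape [([276.5, 290.0], 0.97)] [([276.0, 284.0, 28.0, 30.0], 0.87)]
side 388.553005911604 317.5265838152175 203.62900516226594 [[0.862, -0.506, 0.025], [-0.198, -0.381, -0.903], [0.467, 0.774, -0.428]] [-0.525, 0.189, 0.831]
housing [([315.0, 232.3], 0.81)] [([321.0, 223.0, 89.0, 67.0], 0.61)]
gap_back [] [([321.0, 220.0, 97.0, 64.0], 0.6)]
spacer [] []
hook [([340.1, 253.9], 0.74)] [([354.0, 260.0, 43.0, 65.0], 0.76)]
blade_mid [([373.0, 288.2], 0.86)] [([356.0, 262.0, 36.0, 70.0], 0.84)]
stand [([341.3, 301.1], 0.9)] [([339.0, 284.0, 46.0, 82.0], 0.92)]
fork [([343.3, 256.2], 0.61)] [([338.0, 283.0, 43.0, 78.0], 0.95)]
spool [] []
tape [] []
1.9
```

```bash
python3 - <<'E'
import cv2,numpy as np
a=cv2.imread("pics/scene0.png")[120:320,210:430];b=cv2.imread("pics/side0.png")[160:360,230:450]
cv2.imwrite("pics/a.png",np.hstack([cv2.resize(x,(400,364),interpolation=cv2.INTER_CUBIC) for x in (a,b)]))
E
```

```text
(no output)
```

View pics/a.png

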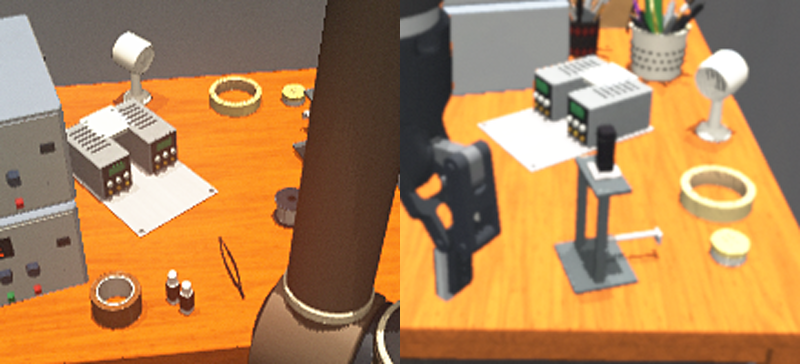

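View pics/scene0.png

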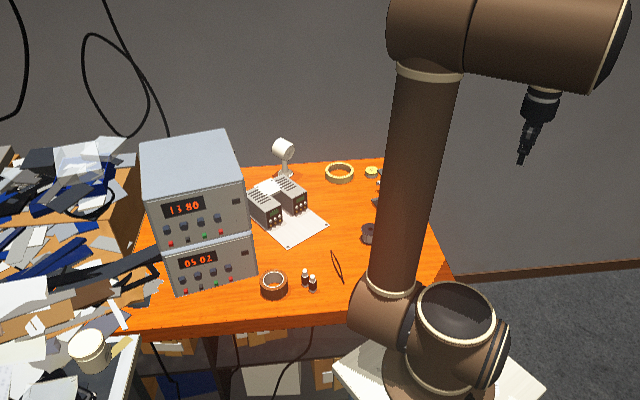

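```bash
cat > h.py <<'E'
from rig import *
import cv2,numpy as np
from scipy.spatial.transform import Rotation as Ro
CAM={"scene":(429.52,317.52,196.24,[[-0.586,-0.81,-0.015],[-0.493,0.371,-0.787],[0.643,-0.454,-0.617]],[0.244,0.371,0.885]),
"side":(388.553,317.527,203.629,[[0.862,-0.506,0.025],[-0.198,-0.381,-0.903],[0.467,0.774,-0.428]],[-0.525,0.189,0.831])}
def gz(p,uv,z=0.):
    if isinstance(p,str): f,cx,cy,R,t=CAM[p]; fy=f
    else: f,fy,cx,cy,R,t=[p[k] for k in("fx","fy","cx","cy","R","t")]
    R=np.array(R);C=-R.T@np.array(t);d=R.T@np.array([(uv[0]-cx)/f,(uv[1]-cy)/fy,1]);return C+d*(z-C[2])/d[2]
def px(p,X):
    if isinstance(p,str): f,cx,cy,R,t=CAM[p]; fy=f
    else: f,fy,cx,cy,R,t=[p[k] for k in("fx","fy","cx","cy","R","t")]
    c=np.array(R)@X+np.array(t);return np.array([f*c[0]/c[2]+cx,fy*c[1]/c[2]+cy])
E
python3 - <<'E'
from h import *
np.set_printoptions(precision=3,suppress=True)
for c in CAM: print(c,-np.array(CAM[c][3]).T@np.array(CAM[c][4]))
k=220/400; 
print("plate corners scene",[gz("scene",(210+u*k,120+v*200/364),.003) for u,v in((214,190),(142,233),)])
print("plate corners side",[gz("side",(230+u*k,160+v*200/364),.003) for u,v in((478-400,126),(534-400,166),(652-400,127))])
print("housing",gz("scene",(290.7,220.6)),gz("side",(315,232.3)),"gapback",gz("scene",(263.8,202.9),.003))
print("stand",gz("side",(341.3,301.1)),"fork",gz("side",(343.3,256.2),.125),"hook",gz("side",(340.1,253.9),.125),"blade",gz("side",(373,288.2),.025))
print("base corners",[gz("side",(230+u*k,160+v*200/364),.006) for u,v in((555-400,245),(572-400,292),(636-400,280))])
print("spool",gz("scene",(366,238.8)),"tape",gz("scene",(276.5,290)))
E
```

```text
scene [-0.243  0.462  0.842]
side [ 0.102 -0.837  0.539]
plate corners scene [array([ 0.505, -0.101,  0.003]), array([0.493, 0.044, 0.003])]
plate corners side [array([0.49 , 0.046, 0.003]), array([ 0.512, -0.096,  0.003]), array([ 0.728, -0.083,  0.003])]
housing [ 0.587 -0.025  0.   ] [ 0.589 -0.02   0.   ] gapback [ 0.704 -0.002  0.003]
stand [ 0.49  -0.302  0.   ] fork [ 0.478 -0.316  0.125] hook [ 0.477 -0.306  0.125] blade [ 0.555 -0.324  0.025]
base corners [array([ 0.449, -0.263,  0.006]), array([ 0.425, -0.341,  0.006]), array([ 0.497, -0.359,  0.006])]
spool [ 0.395 -0.153  0.   ] tape [0.389 0.146 0.   ]
```

```bash
cat >> h.py <<'E'
def go(X,yaw,s=None):
    "fractions of shift/turn to world TCP X with tool x at yaw (deg), tool down"
    s=s or state();R=Ro.from_rotvec(s["orientation"]).as_matrix()
    d=R.T@(np.array(X)-s["ee_pos"]);y=np.degrees(np.arctan2(R[1,0],R[0,0]))
    dy=(yaw-y+90)%180-90
    print("dp",np.round(d/.5,4),"roll",np.round(-np.radians(dy)/.5,3),"yaw now",y.round(2),"tilt z",R[:,2].round(4),"rows>=",np.ceil(max(np.linalg.norm(d)/.0417,abs(dy)/7.16)))
E
python3 - <<'E'
from h import *
go((.43,-.32,.32),-14)
print([gz("scene",p).round(2) for p in((255,270),(170,290),(336,270))])
E
```

```text
dp [ 0.5523 -0.1312 -0.1494] roll 1.268 yaw now 22.33 tilt z [ 0.  0. -1.] rows>= 8.0
[array([ 0.48,  0.16, -0.  ]), array([0.55, 0.36, 0.  ]), array([ 0.35, -0.01,  0.  ])]
```

{"method": "send_rows", "body": {"dp": [[0.07,-0.016,-0.02],[0.14,-0.033,-0.04],[0.21,-0.05,-0.06],[0.28,-0.066,-0.08],[0.35,-0.082,-0.1],[0.42,-0.1,-0.12],[0.49,-0.117,-0.14],[0.552,-0.131,-0.15]], "roll": [0.2,0.4,0.6,0.8,1,1,1,1], "gripper": 1}}

```text
time_s: 2.57
ee_pos: [0.4315, -0.3187, 0.3217]
orientation: [3.136, -0.172, 0.002]
contact_force: [0.4, 0.1, -0.2]
grip_width: 1.002
finger_force: 0.0
```

{"method": "send_rows", "body": {"dp": [[0,0,0],[0,0,0],[0,0,0]], "roll": [0.13,0.268,0.268]}}

```text
time_s: 2.82
ee_pos: [0.4306, -0.3196, 0.3203]
orientation: [3.118, -0.383, -0.0]
contact_force: [-0.0, 0.2, -0.3]
grip_width: 0.997
finger_force: 0.0
```

```bash
cat >> h.py <<'E'
def look(n,names,save=None):
    p=capture(n)
    if save: cv2.imwrite(f"pics/{save}.png",p["image"][:,:,::-1])
    o={}
    for k in names:
        r=tip_of(p,k)
        if r: o[k]=r[0]["pixel"];print(k,np.round(r[0]["pixel"],1),round(r[0]["score"],2))
    return p,o
E
python3 - <<'E'
from h import *
np.set_printoptions(precision=4,suppress=True)
p,o=look("wrist",["hook","stand","fork","blade_mid","housing","spacer"],"w1")
print("cam",-p["R"].T@p["t"],p["fx"])
for k,z in(("hook",.125),("stand",0),("fork",.125),("housing",0),("blade_mid",.025),("spacer",.003)):
    if k in o: print(k,gz(p,o[k],z))
s=state();print(s["ee_pos"],s["contact_force"],s["time_s"]);go((.483,-.31,.2),-14,s)
E
```

```text
hook [292.8 131.4] 0.63
stand [300.4 123.8] 0.82
blade_mid [300.5  52.4] 0.61
housing [36.6 83.8] 0.88
cam [ 0.5048 -0.3375  0.4485] 357.99395014467996
hook [ 0.4748 -0.3097  0.125 ]
stand [ 0.4699 -0.3105  0.    ]
housing [ 0.5905 -0.0182  0.    ]
blade_mid [ 0.5459 -0.3315  0.025 ]
[ 0.4296 -0.3204  0.3203] [ 0.2363 -0.209   0.1506] 3.1667
dp [ 0.0987 -0.0461  0.2407] roll -0.0 yaw now -14.0 tilt z [ 0.  0. -1.] rows>= 4.0
```

View pics/w1.png

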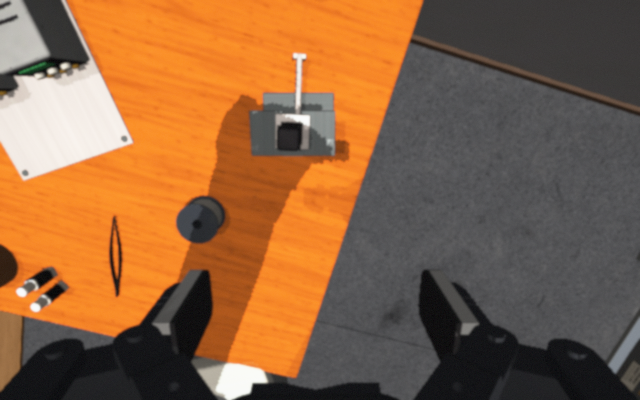

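```bash
python3 - <<'E'
from h import *
np.set_printoptions(precision=4,suppress=True)
im=cv2.imread("pics/w1.png")
g=im[40:165,240:345].astype(int); hs=cv2.cvtColor(im,cv2.COLOR_BGR2HSV)[40:165,240:345].astype(int)
w=((hs[...,2]>150)&(hs[...,1]<60)); b=(g.max(2)<45)
p=capture("wrist")
ys,xs=np.nonzero(w);m=ys<65
for r in range(10,72,6):
    c=xs[ys==r]; print(r+40,c.min()+240 if len(c) else 0,c.max()+240 if len(c) else 0,len(c))
rod=[(xs[ys==r].mean()+240,r+40) for r in range(24,62) if (ys==r).sum()]
f=np.polyfit([q[1] for q in rod],[q[0] for q in rod],1);z=.037
A=gz(p,(np.polyval(f,65),65),z);B=gz(p,(np.polyval(f,100),100),z);print("rod yaw",np.degrees(np.arctan2(*(A-B)[[1,0]])),f)
n,l,st,ce=cv2.connectedComponentsWithStats(b.astype(np.uint8));i=1+np.argmax(st[1:,4]);print(st[i],ce[i]+[240,40])
rc=cv2.minAreaRect(np.argwhere(l==i)[:,::-1].astype(np.float32)+np.float32([240,40]));print(rc)
print(gz(p,rc[0],.175))
cv2.imwrite("pics/c1.png",cv2.resize(im[40:165,240:345],None,fx=4.8,fy=4.8,interpolation=cv2.INTER_CUBIC))
E
```

```text
50 0 0 0
56 293 305 13
62 297 301 5
68 297 300 4
74 297 300 4
80 297 300 4
86 296 300 5
92 296 300 5
98 295 300 6
104 295 300 6
110 297 298 2
rod yaw -17.042391295560034 [ -0.0374 301.2715]
[ 38  83  23  27 516] [289.3062 136.4826]
((289.0, 136.0), (26.0, 22.0), 90.0)
[ 0.4758 -0.3112  0.175 ]
```

View pics/c1.png

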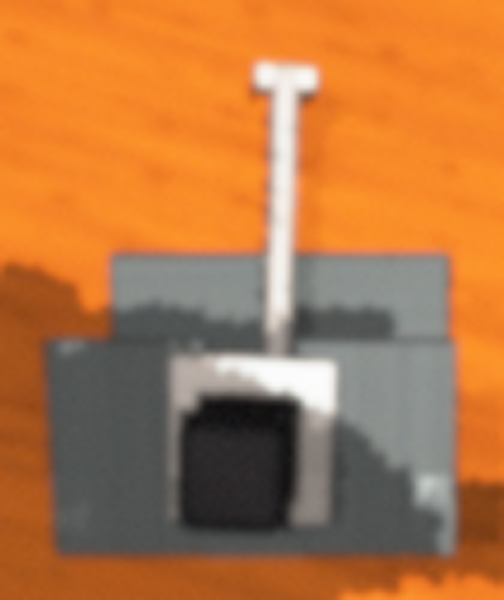

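```bash
python3 - <<'E'
from h import *
go((.475,-.310,.25),-15);go((.475,-.310,.150),-15)
E
```

```text
dp [ 0.0831 -0.0422  0.1407] roll 0.035 yaw now -14.01 tilt z [ 1.e-04 -0.e+00 -1.e+00] rows>= 3.0
dp [ 0.0831 -0.0422  0.3407] roll 0.035 yaw now -14.01 tilt z [ 1.e-04 -0.e+00 -1.e+00] rows>= 5.0
```

{"method": "send_rows", "body": {"dp": [[0.04,-0.02,0.0],[0.083,-0.042,0.05],[0.083,-0.042,0.12],[0.083,-0.042,0.18],[0.083,-0.042,0.24],[0.083,-0.042,0.3],[0.083,-0.042,0.34],[0.083,-0.042,0.34]], "roll": [0.02,0.035,0.035,0.035,0.035,0.035,0.035,0.035]}}

```text
time_s: 3.88
ee_pos: [0.4729, -0.3085, 0.1455]
orientation: [-3.111, 0.41, 0.011]
contact_force: [-1.2, -0.8, -0.0]
grip_width: 1.001
finger_force: 0.0
```

```bash
python3 - <<'E'
from h import *
p=capture("wrist");cv2.imwrite("pics/w2.png",p["image"][:,:,::-1])
s=state();print(s["ee_pos"],s["contact_force"])
E
```

```text
[ 0.47381953 -0.30909655  0.14826225] [-0.56578651  0.20369864  0.22444443]
```

View pics/w2.png

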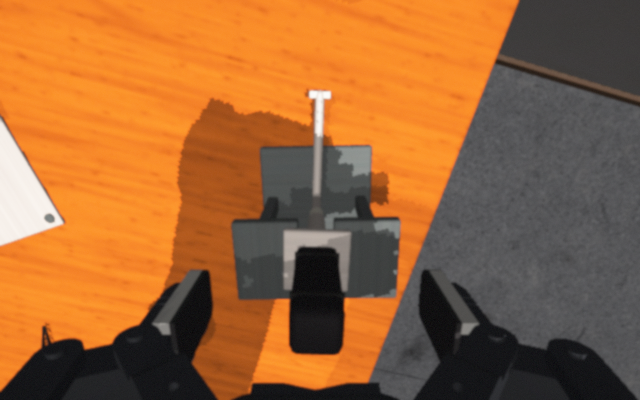

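{"method": "send_rows", "body": {"dp": [[0,0,0],[0,0,0],[0,0,0],[0,0,0],[0,0,0],[0,0,0],[0,0,0],[0,0,0]], "roll": [0,0,0,0,0,0,0,0], "gripper": 0, "force": 60}}

```text
time_s: 4.6
ee_pos: [0.4757, -0.31, 0.1512]
orientation: [3.114, -0.41, 0.002]
contact_force: [-0.3, 1.0, 5.6]
grip_width: 0.198
finger_force: 58.8
```

{"method": "send_rows", "body": {"dp": [[0,0,0],[0,0,0],[0,0,0],[0,0,0]], "roll": [0,0,0,0]}}

```text
time_s: 4.93
ee_pos: [0.4756, -0.3101, 0.1512]
orientation: [3.114, -0.41, 0.002]
contact_force: [-0.3, 0.2, 6.4]
grip_width: 0.2
finger_force: 58.8
```

```bash
python3 - <<'E'
from h import *
p=capture("wrist");cv2.imwrite("pics/w3.png",p["image"][:,:,::-1])
s=state();print(repr(s["ee_pos"]),s["orientation"],s["contact_force"],s["grip_width"],s["finger_force"]);go(s["ee_pos"],-15,s)
E
```

```text
array([ 0.4756302 , -0.31005826,  0.15121164]) [ 3.11398719e+00 -4.09773826e-01  2.26441199e-03] [-0.66381667  0.01201325  5.01233617] 0.20268615624214398 58.826032876968384
dp [0. 0. 0.] roll 0.0 yaw now -14.99 tilt z [ 1.3e-03 -9.0e-04 -1.0e+00] rows>= 1.0
```

{"method": "send_rows", "body": {"dp": [[0,0,-0.015],[0,0,-0.03],[0,0,-0.03],[0.04,0,-0.03],[0.08,0,-0.03],[0.12,0,-0.03],[0.13,0,-0.06],[0.13,0,-0.12]], "roll": [0,0,0,0,0,0,0,0]}}

```text
time_s: 5.65
ee_pos: [0.5378, -0.3259, 0.2059]
orientation: [-3.112, 0.409, 0.011]
contact_force: [-0.2, -0.6, -1.4]
grip_width: 0.203
finger_force: 58.5
```

```bash
python3 - <<'E'
from h import *
s=state();print(s["ee_pos"],s["contact_force"],s["grip_width"]);go((.481,-.032,.24),6,s)
E
```

```text
[ 0.53782625 -0.32588288  0.20586193] [-0.16306565 -0.59633549 -1.4404375 ] 0.20273066656941285
dp [-0.262  -0.5387 -0.0651] roll -0.732 yaw now -14.96 tilt z [-0.0067  0.0042 -1.    ] rows>= 8.0
```

{"method": "send_rows", "body": {"dp": [[-0.03,-0.065,-0.02],[-0.06,-0.13,-0.04],[-0.1,-0.2,-0.065],[-0.13,-0.265,-0.065],[-0.16,-0.33,-0.065],[-0.195,-0.4,-0.065],[-0.23,-0.47,-0.065],[-0.262,-0.539,-0.065]], "roll": [-0.09,-0.18,-0.27,-0.36,-0.46,-0.55,-0.64,-0.732]}}

```text
time_s: 6.32
ee_pos: [0.4803, -0.0308, 0.2429]
orientation: [-3.137, -0.167, -0.0]
contact_force: [0.6, 0.5, -1.1]
grip_width: 0.202
finger_force: 58.9
```

{"method": "send_rows", "body": {"dp": [[0,0,0],[0,0,0],[0,0,0]], "roll": [0,0,0]}}

```text
time_s: 6.57
ee_pos: [0.4813, -0.0324, 0.2429]
orientation: [3.137, 0.165, 0.0]
contact_force: [0.6, -0.1, -1.2]
grip_width: 0.204
finger_force: 59.2
```

```bash
python3 - <<'E'
from h import *
np.set_printoptions(precision=4,suppress=True)
p,o=look("wrist",["housing","gap_back","spacer","blade_mid","hook"],"w4")
for k,z in(("housing",0),("gap_back",.003),("spacer",.003)):
    if k in o: print(k,gz(p,o[k],z))
print("cam",-p["R"].T@p["t"])
s=state();print(s["ee_pos"],s["contact_force"],s["time_s"]);np.savez("w4.npz",**{k:p[k] for k in("fx","fy","cx","cy","R","t","image")})
p2=capture("side");cv2.imwrite("pics/s4.png",p2["image"][:,:,::-1]);r=tip_of(p2,"blade_mid");print(r and (r[0]["pixel"],r[0]["score"]));r=tip_of(p2,"hook");print(r and (r[0]["pixel"],r[0]["score"]))
E
```

```text
housing [313.8  50.3] 0.79
gap_back [315.2 258.5] 0.73
blade_mid [317.7  97.5] 0.59
hook [313.4 260.5] 0.67
housing [ 0.5926 -0.0185  0.    ]
gap_back [ 0.3755 -0.0429  0.003 ]
cam [ 0.5573 -0.0231  0.3712]
[ 0.4814 -0.0334  0.2426] [ 1.0153 -0.9394 -1.8055] 6.8667
([310.9, 195.3], 0.78)
([282.2, 168.0], 0.76)
```

View pics/w4.png

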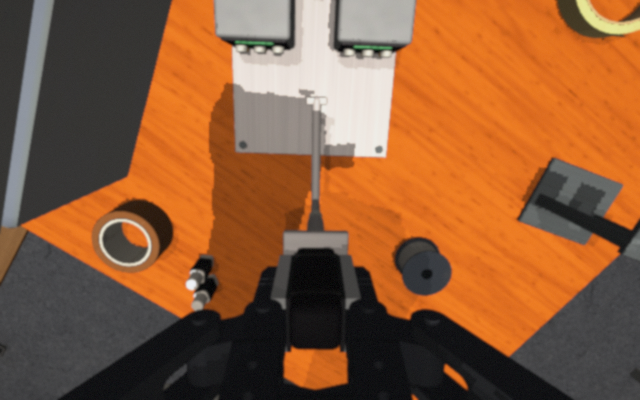

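```bash
python3 - <<'E'
from h import *
np.set_printoptions(precision=4,suppress=True)
p=dict(np.load("w4.npz"))
L=gz(p,(236,152.5),.003);R=gz(p,(387,157.5),.003);print(L,R,np.linalg.norm(L-R))
d=(L-R);yaw=np.degrees(np.arctan2(d[1],d[0]))-90
print("yaw",yaw)
for e in(gz(p,(231.5,60),.003),):print("left edge yaw",np.degrees(np.arctan2(*(e-L)[[1,0]])))
x=np.array([np.cos(np.radians(yaw)),np.sin(np.radians(yaw)),0]);print("origin",(L+R)/2+.1*x)
for f in [(294.5,5),(294.5,40),(334.5,5),(334.5,40)]: print(gz(p,f,.072))
im=p["image"][:,:,::-1];cv2.imwrite("pics/c4.png",cv2.resize(im[0:260,210:420],None,fx=2.3,fy=2.3,interpolation=cv2.INTER_CUBIC))
print("blade",gz(p,(317.5,99),.12),gz(p,(316,200),.12))
s2=cv2.imread("pics/s4.png");cv2.imwrite("pics/c5.png",cv2.resize(s2[130:260,240:400],None,fx=4,fy=4,interpolation=cv2.INTER_CUBIC))
E
```

```text
[0.487  0.0512 0.003 ] [ 0.4983 -0.1047  0.003 ] 0.15629562133103667
yaw 4.135545329221657
left edge yaw 4.970933651086377
origin [ 0.5924 -0.0196  0.003 ]
[ 0.6152 -0.0018  0.072 ]
[ 0.5915 -0.004   0.072 ]
[ 0.6184 -0.0315  0.072 ]
[ 0.5947 -0.0344  0.072 ]
blade [ 0.5514 -0.0256  0.12  ] [ 0.4805 -0.0322  0.12  ]
```

View pics/c4.png

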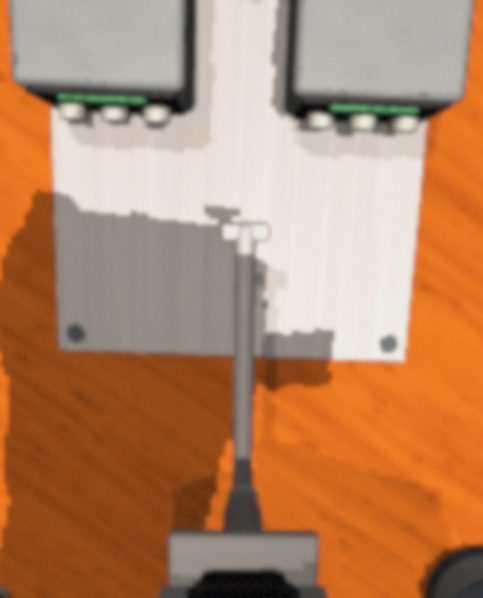

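View pics/c5.png

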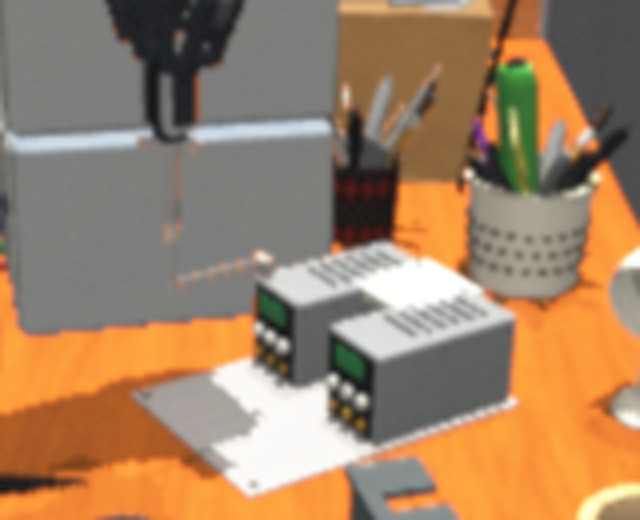

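```bash
cat >> h.py <<'E'
O=np.array([.5925,-.0195]);YH=4.5
def H(x,y=-.0012):
    c,s=np.cos(np.radians(YH)),np.sin(np.radians(YH));return O+[c*x-s*y,s*x+c*y]
def W2H(X):
    c,s=np.cos(np.radians(YH)),np.sin(np.radians(YH));d=np.array(X)[:2]-O;return np.array([c*d[0]+s*d[1],-s*d[0]+c*d[1]])
E
python3 - <<'E'
from h import *
for z in(.10,.115,.13,.145): print(z,px("side",np.array([.551,-.026,z])))
s=state();go((*H(-.110),.16),5.2,s);go((*H(-.110),.14),5.2,s)
E
```

```text
0.1 [304.49860089 203.44256604]
0.115 [304.55951031 198.27643574]
0.13 [304.62119211 193.04479468]
0.145 [304.68366108 187.74638882]
dp [ 0.0041 -0.0068  0.1654] roll 0.025 yaw now 5.91 tilt z [-3.e-04  0.e+00 -1.e+00] rows>= 2.0
dp [ 0.0041 -0.0068  0.2054] roll 0.025 yaw now 5.91 tilt z [-3.e-04  0.e+00 -1.e+00] rows>= 3.0
```

{"method": "send_rows", "body": {"dp": [[0.004,-0.007,0.05],[0.004,-0.007,0.1],[0.004,-0.007,0.15],[0.004,-0.007,0.19],[0.004,-0.007,0.2],[0.004,-0.007,0.2],[0.004,-0.007,0.2]], "roll": [0.025,0.025,0.025,0.025,0.025,0.025,0.025]}}

```text
time_s: 7.6
ee_pos: [0.4832, -0.0288, 0.1436]
orientation: [3.138, 0.144, 0.001]
contact_force: [-0.2, -0.3, -0.9]
grip_width: 0.202
finger_force: 59.3
```

{"method": "send_rows", "body": {"dp": [[0,0,0.004],[0,0,0.004],[0,0,0.006],[0,0,0.006]], "roll": [0,0,0,0]}}

```text
time_s: 7.93
ee_pos: [0.4832, -0.0287, 0.1404]
orientation: [3.138, 0.144, 0.002]
contact_force: [0.3, -0.5, -1.7]
grip_width: 0.202
finger_force: 59.3
```

{"method": "send_rows", "body": {"dp": [[0,0,0.002],[0,0,0.004],[0,0,0.004]], "roll": [0,0,0]}}

```text
time_s: 8.18
ee_pos: [0.4828, -0.0287, 0.1377]
orientation: [-3.138, -0.144, 0.0]
contact_force: [0.2, 0.3, -0.5]
grip_width: 0.202
finger_force: 59.3
```

{"method": "send_rows", "body": {"dp": [[0,0,0.002],[0,0,0.002],[0,0,0.002]], "roll": [0,0,0]}}

```text
time_s: 8.43
ee_pos: [0.4828, -0.0287, 0.1367]
orientation: [-3.138, -0.144, 0.0]
contact_force: [0.3, -0.3, -0.7]
grip_width: 0.206
finger_force: 59.3
```

{"method": "send_rows", "body": {"dp": [[0,0,0.002],[0,0,0.002],[0,0,0.002]], "roll": [0,0,0]}}

```text
time_s: 8.68
ee_pos: [0.4828, -0.0287, 0.1357]
orientation: [-3.138, -0.144, 0.0]
contact_force: [-0.3, 0.0, -1.2]
grip_width: 0.2
finger_force: 59.3
```

{"method": "send_rows", "body": {"dp": [[0,0,0.002],[0,0,0.002],[0,0,0.002]], "roll": [0,0,0]}}

```text
time_s: 8.93
ee_pos: [0.4828, -0.0287, 0.1347]
orientation: [-3.138, -0.144, 0.0]
contact_force: [-0.8, 0.3, -0.8]
grip_width: 0.202
finger_force: 59.3
```

{"method": "send_rows", "body": {"dp": [[0,0,0.002],[0,0,0.002],[0,0,0.002]], "roll": [0,0,0]}}

```text
time_s: 9.18
ee_pos: [0.4828, -0.0287, 0.1337]
orientation: [-3.138, -0.144, 0.0]
contact_force: [0.0, -0.3, -1.7]
grip_width: 0.197
finger_force: 59.3
```

```bash
python3 - <<'E'
from h import *
s=state();print(s["ee_pos"],s["contact_force"],s["wrist_torque"])
p=capture("side");cv2.imwrite("pics/s6.png",cv2.resize(p["image"][130:260,240:400,::-1],None,fx=4,fy=4,interpolation=cv2.INTER_CUBIC))
E
```

```text
[ 0.4828331  -0.02871131  0.13373793] [ 0.00214773 -0.26273233 -1.70893661] [-0.01103165  0.02959957  0.00619088]
```

View pics/s6.png

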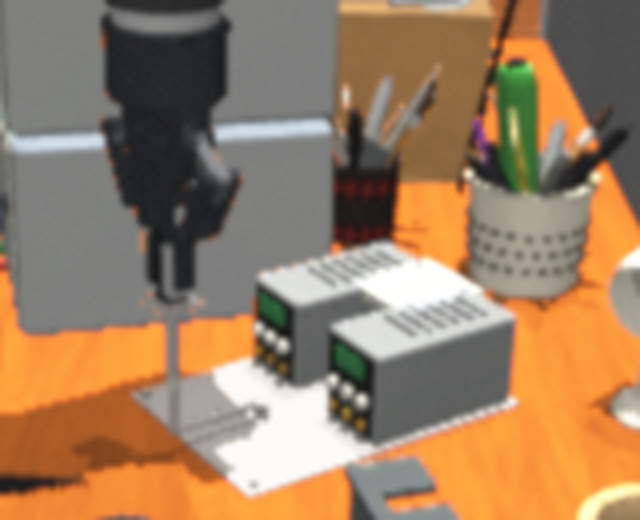

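{"method": "send_rows", "body": {"dp": [[0,0,0.002],[0,0,0.002],[0,0,0.002]], "roll": [0,0,0]}}

```text
time_s: 9.48
ee_pos: [0.4829, -0.0287, 0.1329]
orientation: [3.138, 0.144, 0.0]
contact_force: [0.1, -0.3, -0.4]
grip_width: 0.197
finger_force: 59.3
```

{"method": "send_rows", "body": {"dp": [[0,0,0.002],[0,0,0.002],[0,0,0.002]], "roll": [0,0,0]}}

```text
time_s: 9.73
ee_pos: [0.4828, -0.0287, 0.132]
orientation: [3.138, 0.144, 0.0]
contact_force: [-2.3, 0.3, 2.0]
grip_width: 0.206
finger_force: 59.4
```

{"method": "send_rows", "body": {"dp": [[0,0,-0.01],[0,0,-0.03],[0,0,-0.038],[0,0,-0.038]], "roll": [0,0,0,0]}}

```text
time_s: 10.07
ee_pos: [0.4838, -0.0287, 0.1524]
orientation: [3.138, 0.144, 0.004]
contact_force: [-0.4, 0.1, -2.4]
grip_width: 0.205
finger_force: 59.3
```

```bash
python3 - <<'E'
from h import *
s=state();print(s["ee_pos"],W2H(s["ee_pos"]),s["contact_force"]);go((*H(-.045),.151),5.2,s);go((*H(.042),.151),5.2,s)
p=capture("wrist");np.savez("w7.npz",**{k:p[k] for k in("fx","fy","cx","cy","R","t","image")})
im=p["image"];hs=cv2.cvtColor(im,cv2.COLOR_RGB2HSV);
r=regions_of(p,"housing");print([(q["box"],q["score"]) for q in r])
o=look("wrist",["housing","blade_mid","spacer"])[1]
if "housing" in o: print(gz(p,o["housing"],0))
if "blade_mid" in o: X=gz(p,o["blade_mid"],.023);print(X,W2H(X))
E
```

```text
[ 0.48384273 -0.02873657  0.15242414] [-0.10904701 -0.00068295] [-0.36590365  0.14997624 -2.3504377 ]
dp [0.1281 0.0027 0.0032] roll 0.002 yaw now 5.26 tilt z [ 2.6e-03 -1.0e-04 -1.0e+00] rows>= 2.0
dp [0.302  0.005  0.0036] roll 0.002 yaw now 5.26 tilt z [ 2.6e-03 -1.0e-04 -1.0e+00] rows>= 4.0
[([317.2, 90.8, 287.4, 178.7], 0.8)]
housing [313.9  38.9] 0.66
blade_mid [314.7  97.6] 0.56
[ 0.59457684 -0.01672952  0.        ]
[ 0.55480764 -0.02098973  0.023     ] [-0.03769305  0.00147217]
```

{"method": "send_rows", "body": {"dp": [[0.04,0.001,0.001],[0.08,0.002,0.002],[0.12,0.003,0.003],[0.16,0.003,0.003],[0.2,0.004,0.003],[0.24,0.004,0.003],[0.26,0.004,0.003],[0.26,0.004,0.003]], "roll": [0,0,0,0,0,0,0,0]}}

```text
time_s: 11.03
ee_pos: [0.6142, -0.0186, 0.1482]
orientation: [-3.138, -0.145, 0.001]
contact_force: [0.2, -0.9, -0.9]
grip_width: 0.199
finger_force: 59.2
```

```bash
python3 - <<'E'
from h import *
s=state();print(s["ee_pos"],W2H(s["ee_pos"]),s["contact_force"],s["wrist_torque"]);go((*H(.042),.151),5.2,s)
p=capture("wrist");r=tip_of(p,"spacer");print([(q["pixel"],q["score"],W2H(gz(p,q["pixel"],.003))) for q in r])
cv2.imwrite("pics/w8.png",p["image"][:,:,::-1]);np.savez("w8.npz",**{k:p[k] for k in("fx","fy","cx","cy","R","t","image")})
for X in [(0,.018,.072),(0,-.018,.072),(.056,.018,.072),(.056,-.018,.072),(0,-.018,.003)]: print(X,px(p,np.array([*H(X[0],X[1]),X[2]])).round(1))
E
```

```text
[ 0.61416614 -0.01857306  0.14817895] [ 0.02167208 -0.00077582] [ 0.23044199 -0.90385117 -0.89579504] [-0.00300087  0.02339733  0.00561102]
dp [ 0.0406  0.0014 -0.0057] roll 0.003 yaw now 5.28 tilt z [-4.e-04  1.e-04 -1.e+00] rows>= 1.0
[([611.1, 358.5], 0.25, array([-0.13668455, -0.27785849]))]
(0, 0.018, 0.072) [286.2 253.2]
(0, -0.018, 0.072) [343.6 253.9]
(0.056, 0.018, 0.072) [285.2 165.3]
(0.056, -0.018, 0.072) [347.3 166.1]
(0, -0.018, 0.003) [337.1 216.6]
```

```bash
python3 - <<'E'
import numpy as np,cv2
im=np.load("w8.npz")["image"];g=cv2.cvtColor(im,cv2.COLOR_RGB2GRAY).astype(int)
for c in(294,302,328,336): print("col",c,g[148:190:2,c])
for r in(185,205,225): print("row",r,g[r,274:358:2])
E
```

```text
col 294 [171 169 171 171 169 169 169 164 122  99  99 101 101 100 100 101 100 100
 101 100 101]
col 302 [169 169 168 169 168 169 169 164 132 125 129 132 132 130 131 131 131 131
 133 132 131]
col 328 [165 164 163 164 164 163 162 162 148 135 133 134 134 134 135 134 135 134
 135 134 136]
col 336 [166 167 165 166 165 164 166 165 148 125 131 128 130 128 128 126 127 126
 125 126 124]
row 185 [105 103 104  96  84  54  39  36  50  93 100 103 105 128 132 134 132 132
 118 111 128 129 108  95 115 129 132 135 133 135 134 126  72  41  44  46
  73  91 100 109 156 174]
row 205 [105 105 106  99  85  57  38  38  52  92 102 103 101 117 130 132 131 131
 114  73  67  64  63  90 101 102 108 143 142 107 101  84  45  40  42  55
  84  96 103 104 104 102]
row 225 [103 104 106  98  86  58  38  58  95 102 102 102  99 103 101 106  94  61
  57  59  60  59  57  57  79 164 199 203 199 198 196 187 129  47  41  59
  74  83  91  94  98  99]
```

{"method": "send_rows", "body": {"dp": [[0.015,0,-0.003],[0.03,0.001,-0.004],[0.042,0.001,-0.005],[0.042,0.001,-0.005],[0.042,0.001,-0.005]], "roll": [0,0,0,0,0]}}

```text
time_s: 11.55
ee_pos: [0.6337, -0.0174, 0.1518]
orientation: [3.138, 0.144, 0.0]
contact_force: [-0.4, 0.5, -1.6]
grip_width: 0.198
finger_force: 59.2
```

```bash
python3 - <<'E'
from h import *
s=state();print(s["ee_pos"],W2H(s["ee_pos"]),s["contact_force"],s["wrist_torque"]);go((*H(.043),.134),5.2,s)
E
```

```text
[ 0.63369579 -0.01735357  0.15180669] [ 0.04123721 -0.00109237] [-0.36675312  0.4504007  -1.58867536] [ 0.0377253  -0.01834575 -0.06969468]
dp [0.0035 0.0003 0.0356] roll 0.002 yaw now 5.26 tilt z [ 0. -0. -1.] rows>= 1.0
```

{"method": "send_rows", "body": {"dp": [[0.003,0,0],[0.003,0,0.01],[0.003,0,0.02],[0.003,0,0.024],[0.003,0,0.027],[0.003,0,0.027]], "roll": [0,0,0,0,0,0]}}

```text
time_s: 12.05
ee_pos: [0.6345, -0.0172, 0.1376]
orientation: [-3.138, -0.144, 0.002]
contact_force: [0.3, -0.5, -2.0]
grip_width: 0.201
finger_force: 59.2
```

{"method": "send_rows", "body": {"dp": [[0,0,0.002],[0,0,0.004],[0,0,0.006],[0,0,0.006]], "roll": [0,0,0,0]}}

```text
time_s: 12.38
ee_pos: [0.6349, -0.0172, 0.1352]
orientation: [3.138, 0.144, -0.0]
contact_force: [-1.0, -0.6, -2.1]
grip_width: 0.204
finger_force: 59.2
```

{"method": "send_rows", "body": {"dp": [[0,0,0.0015],[-0.006,0,0.0015],[-0.014,0,0.0015],[-0.022,0,0.0015],[-0.03,0,0.0015],[-0.038,-0.001,0.0015],[-0.046,-0.001,0.0015],[-0.054,-0.001,0.0015]], "roll": [0,0,0,0,0,0,0,0]}}

```text
time_s: 13.05
ee_pos: [0.6075, -0.0192, 0.1347]
orientation: [3.138, 0.144, 0.0]
contact_force: [-0.2, -0.4, -2.8]
grip_width: 0.202
finger_force: 59.2
```

{"method": "send_rows", "body": {"dp": [[-0.008,0,0],[-0.016,0,0],[-0.024,0,0],[-0.032,0,0],[-0.04,-0.001,0],[-0.048,-0.001,0],[-0.056,-0.001,0],[-0.064,-0.001,0]], "roll": [0,0,0,0,0,0,0,0]}}

```text
time_s: 13.72
ee_pos: [0.5757, -0.0217, 0.1346]
orientation: [3.138, 0.144, 0.0]
contact_force: [0.4, 0.3, -1.5]
grip_width: 0.203
finger_force: 59.2
```

```bash
python3 - <<'E'
from h import *
s=state();print(s["ee_pos"],W2H(s["ee_pos"]),s["contact_force"],s["wrist_torque"]);go((*H(-.10),.1345),5.2,s)
p=capture("wrist");r=tip_of(p,"spacer");print([(q["pixel"],q["score"],W2H(gz(p,q["pixel"],.003))) for q in r])
E
```

```text
[ 0.57570169 -0.02165708  0.13457655] [-0.01691577 -0.00083245] [ 0.396381   0.3262465 -1.4569581] [-0.01354436 -0.00540827  0.00110845]
dp [-1.662e-01 -1.500e-03  1.000e-04] roll 0.002 yaw now 5.26 tilt z [ 1.e-04 -0.e+00 -1.e+00] rows>= 2.0
[([307.0, 119.1], 0.78, array([0.03942439, 0.00664337]))]
```

{"method": "send_rows", "body": {"dp": [[-0.008,0,0],[-0.016,0,0],[-0.024,0,0],[-0.032,0,0],[-0.04,0,0],[-0.048,0,0],[-0.056,-0.001,0],[-0.064,-0.001,0]], "roll": [0,0,0,0,0,0,0,0]}}

```text
time_s: 14.48
ee_pos: [0.5437, -0.024, 0.1346]
orientation: [-3.138, -0.144, 0.0]
contact_force: [-0.1, -0.0, -0.6]
grip_width: 0.203
finger_force: 59.2
```

{"method": "send_rows", "body": {"dp": [[-0.006,0,0],[-0.012,0,0],[-0.018,0,0],[-0.024,0,0],[-0.03,0,0],[-0.036,0,0],[-0.042,0,0],[-0.048,0,0]], "roll": [0,0,0,0,0,0,0,0]}}

```text
time_s: 15.15
ee_pos: [0.52, -0.0263, 0.1346]
orientation: [3.138, 0.144, 0.0]
contact_force: [0.7, 0.9, -0.9]
grip_width: 0.203
finger_force: 59.2
```

```bash
python3 - <<'E'
from h import *
s=state();print(s["ee_pos"],W2H(s["ee_pos"]),s["contact_force"]);go((*H(-.10),.1345),5.2,s)
p=capture("wrist");r=tip_of(p,"spacer");print([(q["pixel"],q["score"],W2H(gz(p,q["pixel"],.003))) for q in r])
r=regions_of(p,"spacer")
for q in r[:1]:
    v,u=np.nonzero(q["pixels"]);P=np.array([W2H(gz(p,(a,b),.008)) for a,b in zip(u,v)]);print(q["score"],q["box"],P.min(0),P.max(0))
E
```

```text
[ 0.52000857 -0.02628534  0.13457141] [-0.07280033 -0.00107681] [ 0.73968491  0.90861548 -0.85229573]
dp [-0.0544 -0.0005  0.0001] roll 0.002 yaw now 5.26 tilt z [ 1.e-04 -0.e+00 -1.e+00] rows>= 1.0
[([308.2, 123.5], 0.84, array([-0.01950025,  0.00549961]))]
0.63 [310.6, 124.3, 44.9, 41.1] [-0.03400978 -0.01056946] [-0.00660057  0.01811653]
```

{"method": "send_rows", "body": {"dp": [[-0.006,-0.002,0],[-0.012,-0.004,0],[-0.018,-0.006,0],[-0.024,-0.007,0],[-0.03,-0.007,0],[-0.036,-0.007,0],[-0.042,-0.007,0],[-0.044,-0.007,0]], "roll": [0,0,0,0,0,0,0,0]}}

```text
time_s: 15.97
ee_pos: [0.4975, -0.0248, 0.1346]
orientation: [3.138, 0.144, -0.0]
contact_force: [0.2, 0.2, -1.1]
grip_width: 0.204
finger_force: 59.2
```

```bash
python3 - <<'E'
from h import *
s=state();print(s["ee_pos"],W2H(s["ee_pos"]),s["contact_force"])
p=capture("wrist");r=tip_of(p,"spacer");print([(q["pixel"],q["score"],W2H(gz(p,q["pixel"],.003))) for q in r])
r=regions_of(p,"spacer")
for q in r[:1]:
    v,u=np.nonzero(q["pixels"]);P=np.array([W2H(gz(p,(a,b),.008)) for a,b in zip(u,v)]);print(q["score"],q["box"],P.min(0),P.max(0))
E
```

```text
[ 0.49750939 -0.02483188  0.13458099] [-0.09511612  0.00213744] [ 0.16675397  0.1888165  -1.0682983 ]
[([307.3, 123.4], 0.74, array([-0.04178306,  0.00934433]))]
0.84 [312.1, 124.2, 46.6, 44.8] [-0.0563635  -0.00800757] [-0.02828029  0.02063659]
```

{"method": "send_rows", "body": {"dp": [[0.008,0,0],[0.008,0,-0.03],[0.008,0,-0.09],[0.008,0,-0.16],[0.008,0,-0.21],[0.008,0,-0.21]], "roll": [0,0,0,0,0,0]}}

```text
time_s: 16.62
ee_pos: [0.5046, -0.0245, 0.2451]
orientation: [3.137, 0.144, 0.013]
contact_force: [0.3, 0.3, -0.6]
grip_width: 0.204
finger_force: 59.3
```

```bash
python3 - <<'E'
from h import *
s=state();print(s["ee_pos"],W2H(s["ee_pos"]),s["contact_force"]);go((.5378,-.3259,.24),-15,s)
p=capture("wrist");cv2.imwrite("pics/w9.png",p["image"][:,:,::-1])
r=regions_of(p,"spacer")
for q in r[:1]:
    v,u=np.nonzero(q["pixels"]);P=np.array([W2H(gz(p,(a,b),.006)) for a,b in zip(u,v)]);print(q["score"],q["box"],P.min(0),P.max(0))
E
```

```text
[ 0.50455291 -0.02449919  0.24511142] [-0.08806821  0.00191647] [ 0.25314742  0.29141689 -0.6097061 ]
dp [0.0109 0.6063 0.011 ] roll 0.707 yaw now 5.26 tilt z [ 8.5e-03 -4.0e-04 -1.0e+00] rows>= 8.0
0.78 [311.8, 122.6, 34.6, 32.8] [-0.05585424 -0.00788512] [-0.02821955  0.0203495 ]
```

{"method": "send_rows", "body": {"dp": [[0,0.07,0],[0,0.145,0],[0.003,0.22,0],[0.005,0.3,0],[0.008,0.375,0],[0.01,0.45,0],[0.01,0.53,0.005],[0.01,0.606,0.008]], "roll": [0.08,0.16,0.25,0.34,0.43,0.52,0.61,0.71]}}

```text
time_s: 17.38
ee_pos: [0.5342, -0.3275, 0.233]
orientation: [-3.113, 0.416, 0.004]
contact_force: [1.4, 0.2, -1.5]
grip_width: 0.201
finger_force: 59.2
```

{"method": "send_rows", "body": {"dp": [[0,0,0],[0,0,0.05],[0,0,0.1],[0,0,0.14],[0,0,0.14],[0,0,0.14]], "roll": [0,0,0,0,0,0]}}

```text
time_s: 17.88
ee_pos: [0.5336, -0.3249, 0.163]
orientation: [-3.112, 0.412, 0.008]
contact_force: [0.1, -0.7, -0.5]
grip_width: 0.203
finger_force: 59.4
```

```bash
python3 - <<'E'
from h import *
s=state();print(s["ee_pos"],s["contact_force"]);go((.5331,-.3255,.166),-15,s);go((.4756,-.3101,.166),-15,s);go((.4756,-.3101,.152),-15,s)
E
```

```text
[ 0.5335548  -0.32490926  0.16299518] [ 0.10596161 -0.67405261 -0.46497936]
dp [-0.0006  0.0014 -0.006 ] roll -0.003 yaw now -15.08 tilt z [-0.0045  0.0027 -1.    ] rows>= 1.0
dp [-0.1197  0.0015 -0.0054] roll -0.003 yaw now -15.08 tilt z [-0.0045  0.0027 -1.    ] rows>= 2.0
dp [-0.1195  0.0016  0.0226] roll -0.003 yaw now -15.08 tilt z [-0.0045  0.0027 -1.    ] rows>= 2.0
```

{"method": "send_rows", "body": {"dp": [[0,0.0015,-0.005],[-0.02,0.0015,-0.005],[-0.045,0.0015,-0.005],[-0.07,0.0015,-0.005],[-0.095,0.0015,-0.005],[-0.12,0.0015,-0.005],[-0.12,0.0015,-0.005],[-0.12,0.0015,-0.005]], "roll": [-0.003,-0.003,-0.003,-0.003,-0.003,-0.003,-0.003,-0.003]}}

```text
time_s: 18.55
ee_pos: [0.4773, -0.3112, 0.1701]
orientation: [3.113, -0.41, 0.005]
contact_force: [0.6, -0.4, -0.9]
grip_width: 0.202
finger_force: 59.5
```

```bash
python3 - <<'E'
from h import *
s=state();print(s["ee_pos"],s["contact_force"],s["wrist_torque"]);go((.4756,-.3101,.152),-15,s)
E
```

```text
[ 0.47728422 -0.31121573  0.17007148] [ 0.62598927 -0.35165284 -0.9329682 ] [ 0.00446848 -0.02068947 -0.01437132]
dp [-0.0039 -0.0013  0.0361] roll -0.0 yaw now -15.0 tilt z [ 0.0029 -0.0018 -1.    ] rows>= 1.0
```

{"method": "send_rows", "body": {"dp": [[-0.002,-0.001,0.008],[-0.002,-0.001,0.018],[-0.002,-0.001,0.026],[-0.002,-0.001,0.026],[-0.002,-0.001,0.026]], "roll": [0,0,0,0,0]}}

```text
time_s: 18.97
ee_pos: [0.4758, -0.3099, 0.1542]
orientation: [-3.114, 0.41, 0.002]
contact_force: [-0.3, 0.2, -0.7]
grip_width: 0.198
finger_force: 59.5
```

```bash
python3 - <<'E'
from h import *
s=state();print(s["ee_pos"],s["contact_force"],s["wrist_torque"]);go((.4756,-.3101,.1512),-15,s)
E
```

```text
[ 0.47578071 -0.30990952  0.15424665] [-0.2616894   0.20929391 -0.73080973] [-0.02100419 -0.02226852  0.01614606]
dp [-0.0002  0.0005  0.0061] roll 0.0 yaw now -14.99 tilt z [-1.2e-03  8.0e-04 -1.0e+00] rows>= 1.0
```

{"method": "send_rows", "body": {"dp": [[0,0,0.003],[0,0,0.005],[0,0,0.005],[0,0,0.005]], "roll": [0,0,0,0]}}

```text
time_s: 19.3
ee_pos: [0.4758, -0.3101, 0.1525]
orientation: [-3.115, 0.41, 0.0]
contact_force: [-0.2, 0.4, -1.6]
grip_width: 0.203
finger_force: 59.5
```

{"method": "send_rows", "body": {"dp": [[0,0,0.001],[0,0,0.001],[0,0,0.001]], "roll": [0,0,0]}}

```text
time_s: 19.55
ee_pos: [0.4758, -0.3101, 0.1521]
orientation: [3.115, -0.41, 0.0]
contact_force: [0.5, 0.2, -1.3]
grip_width: 0.203
finger_force: 59.5
```

{"method": "send_rows", "body": {"dp": [[0,0,0.001],[0,0,0.001],[0,0,0.001]], "roll": [0,0,0]}}

```text
time_s: 19.8
ee_pos: [0.4758, -0.3101, 0.1516]
orientation: [3.115, -0.41, 0.0]
contact_force: [0.4, -0.5, -1.8]
grip_width: 0.205
finger_force: 59.5
```

{"method": "send_rows", "body": {"dp": [[0,0,0.001],[0,0,0.001],[0,0,0.001]], "roll": [0,0,0]}}

```text
time_s: 20.05
ee_pos: [0.4759, -0.3101, 0.1513]
orientation: [3.115, -0.41, 0.0]
contact_force: [-0.9, -0.1, 0.1]
grip_width: 0.202
finger_force: 59.8
```

Seated. Release, opening gently, then straight up.

{"method": "send_rows", "body": {"dp": [[0,0,0],[0,0,0],[0,0,0],[0,0,0],[0,0,0],[0,0,0],[0,0,0],[0,0,0]], "roll": [0,0,0,0,0,0,0,0], "gripper": 0.8}}

```text
time_s: 20.72
ee_pos: [0.4758, -0.3101, 0.151]
orientation: [3.115, -0.41, -0.0]
contact_force: [0.5, 0.9, 0.2]
grip_width: 0.796
finger_force: 0.0
```

{"method": "send_rows", "body": {"dp": [[0,0,-0.04],[0,0,-0.1],[0,0,-0.16],[0,0,-0.23],[0,0,-0.3],[-0.05,0,-0.34],[-0.09,0,-0.34],[-0.09,0,-0.34]], "roll": [0,0,0,0,0,0,0,0]}}

```text
time_s: 21.38
ee_pos: [0.4306, -0.2981, 0.3239]
orientation: [3.113, -0.411, 0.005]
contact_force: [-0.4, -1.0, 0.7]
grip_width: 0.796
finger_force: 0.0
```

```bash
python3 - <<'E'
from h import *
a=capture("wrist")["image"];b=capture("side")["image"]
cv2.imwrite("pics/f.png",np.hstack([cv2.resize(x[:,:,::-1],(400,300),interpolation=cv2.INTER_AREA) if i==0 else cv2.resize(x[150:345,230:430,::-1],(400,300),interpolation=cv2.INTER_CUBIC) for i,x in enumerate((a,b))]))
s=state();print(s["ee_pos"],s["contact_force"],s["time_s"])
E
```

```text
[ 0.43220719 -0.29846197  0.32148471] [ 0.02640882  0.15376584 -0.51493054] 21.4833
```

View pics/f.png

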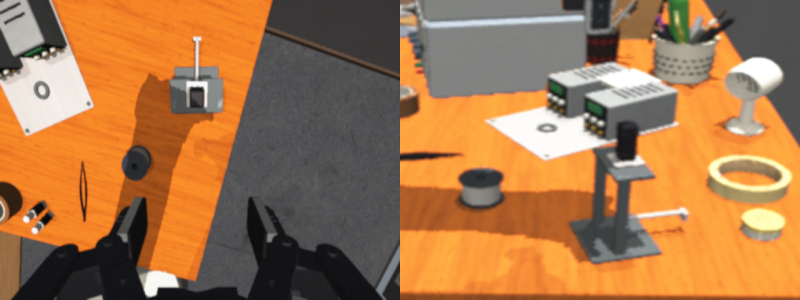

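The picture shows the ring flat on the front ledge, clear of the gap (left panel at 41,89; right panel at 547,128). The hook hangs in its stand (left panel at 197,95), and nothing else has moved.

```bash
python3 -c "
from rig import *
print(sign_off())"
```

```text
the job is handed in; nothing more can be done
None
```

The ring lies flat on the front ledge, clear of the gap by roughly 27 mm; the hook is hung back in its stand, nothing else appears to have moved, and the job was handed in at about 21.5 s of the 54 s allowed.

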